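# Hold the glass cell in the photometer's beam

## Robot

A 7-joint arm with a two-finger parallel gripper is mounted at the origin on the work surface. World frame = base frame: x ahead of the robot, y to its left, z up, the work surface at z = 0. Lengths are in m, angles in degrees, forces in N, time in s.
With the tool pointing down it reaches from about 0.425 to 1.025 m from the base axis. Payload 3.6 kg.
Tool frame: the origin (TCP) lies midway between the tips of the shut fingers; the grasp point (between the pads) lies 19 mm behind it (env.grip_depth is the z of the grasp point in the tool frame, in m); z points along the fingers, y is the line along which they close (so a half turn about z gives the same grasp; the last joint's range is limited). The gripper opens to 85 mm and grips with 20 to 120 N. Pads are 22 mm wide; open, the fingers measure 114 mm over their backs; the gripper's body (76 mm by 85 mm) begins 54 mm behind the grasp point. The pads swing forward as they close: fully open they stand 13 mm farther back than shut.
Start: joints at [-78.696, 33.873, 2.773, 92.16, -1.908, 54.013, -1.931], TCP at [0.208, 0.695, 0.231] pointing down, gripper open.
Joint ranges: [-153.93, 153.93], [-27.13, 128.08], [-72.61, 78.16], [10.71, 143.7], [-87.88, 267.88], [4.46, 118.87], [-176.78, 176.78]. Speed limits (degrees/s): [147.25, 147.25, 180, 180, 180, 180, 180].

## Interface

Orientations are given as [roll, pitch, yaw] about the fixed x, y, z axes, in that order (R = Rz(yaw) Ry(pitch) Rx(roll)).
In Python, from cell import get_obs, camera, camera_info, ticket, env gives the robot as it stands. The module is installed in compiled form; this text tells all that it offers.
- The arm moves only by the tool play_rows, never from a script. Its argument "increments" is a list that holds one entry, the list of rows, each a list of 6 numbers: the shift along the tool's x, y, z in m, then the turn, a rotation vector about the tool's x, y, z in degrees. In form: [[[dx, dy, dz, wx, wy, wz], ...]]. A call has 1 to 10 rows; each row is the pose to reach, as a shift and turn from the pose commanded when the call began, along the tool's axes at that moment; what a row does not reach only later rows make up. A row lasts 1/10 s, in which the tool goes at most 50 mm and 8.59 degrees, less where a joint would pass 70% of its speed; a pose out of reach is approached as far as the arm can. A call with a gripper value outside its range is refused whole. "gripper" is the closure, from 0 (fully open) to 1 (shut), set as the call begins (left out, the last holds). The fingers move at their own pace and stop on an object; "squeeze" is the grip in N (left out, the last holds). Time passes only in rows, so rows that repeat a pose let the fingers close. It gives the time, the measured TCP pose, the force, the opening and the grip force at its end, in the units of the state.
- get_obs(): the state, without advancing time (a new reading comes with each control period).
- camera(name): name is "scene" or "top" or "wrist"; returns the picture (420x560x3 uint8, red, green, blue); there is no depth.
- camera_info(name): a dict with "mtx" (3x3 intrinsics, pixels), "R" (3x3) and "t" (3): a world point X has camera coordinates R X + t; the wrist camera has in their place "hand_eye" (4x4, takes a point from camera to tool coordinates, whose origin is the TCP and whose axes are the flange's). Camera axes: x right, y down, z forward; pixel columns grow to the right and rows downward; lengths in m; the calibration is good to about 2 mm. A picture is of the moment at which its call begins: read the wrist's pose just before it. camera_info takes no time and is no camera call.
- ticket.close_job(): hands the job in; it is judged then, once.
The state is a dict: "t": time; "q": joint angles; "qd": joint speeds; "joint_torque": joint torques, N m; "tcp_pos": TCP position; "orientation": TCP orientation; "contact_force": force on the tool from outside, world axes, zero at the start; "moment": the same for the moment, N m; "opening": finger opening in m; "grasp_force": force on a finger pad.
Only numpy, scipy, OpenCV 4.12 (cv2) and the standard library are available. Lean on these libraries where they do the work, as an engineer would, in place of code of your own. Each camera call takes 0.05 s, during which the arm holds its last target. There are 200 camera calls.

## Task

First switch the photometer's lamp on by unscrewing its orange captive cap anticlockwise (seen from above) all the way to its stop. Then take the glass cell out of its green stand, gripping it only by its two white frosted faces and never touching its clear faces, and hold it upright and steady in mid-air midway between lamp and sensor, with the beam passing squarely through the middle of the clear faces below your grip. Finish while still holding it there, and leave the other things on the bench where they are.

Things in the scene. Friction and masses are not known exactly. Their poses are not given: they have to be found in the camera images.
- photometer: Fixed. Origin: centre of the underside of its steel base plate (90 mm in x, 300 in y, 10 thick). Beam along y, above a white line; a white cross line marks y = 0. Lamp: black canister at y = -88 mm, radius 29, 76 high, then a blue collar (radius 19) to 84, then the orange cap. Sensor: white block at y = +82, 44 x 44 mm, 80 high. Free gap: y -59 to +57. Its yaw is within 0.3 rad of 0.
- beam_mid (a point): Middle of the light path, 54 mm above the table, midway between lamp and sensor; axes as the photometer's, so the beam runs along its y axis.
- cap (a joint): Turn of the orange screw cap on the lamp, rad, about a vertical axis: 0 shut, grows anticlockwise seen from above, stop at 1.4. Starts at 0 to 0.25, stays where left (friction about 0.06 N m), cannot come off; rises 3 mm per rad as it unscrews. One grasp from above can turn it all the way.
- cap_top (a point): Centre of the flat top of the orange cap, about 112 mm above the table when shut. The cap is a cylinder 46 mm in diameter and 28 mm tall below this point, with a white radial mark on top; below it a narrower collar leaves 8 mm before the canister's wider shoulder.
- stand: Fixed green printed stand, 56 x 52 x 16 mm; origin at the centre of its underside. A rectangular pocket 26.5 x 22.5 mm, 10 mm deep, in its middle holds the cell loosely (floor 6 mm above the table). May stand at either of two places, changing over with the white bracket.
- cell: Loose upright glass cell, 24 mm in x, 20 in y, 60 tall, plus a blue stopper 16 x 14 x 7 on top; about 60 g. Origin: centre of its underside, z up. The white frosted faces look along +y and -y (20 mm apart, 22 wide): grip there, 40 to 55 mm above the origin. The clear faces look along +x and -x. It starts in the stand's pocket, 10 mm deep, its x along the stand's x.
- cell_clear: The clear glass part of the cell (same origin and axes as the cell): a block 24 x 14 x 60 mm whose faces at x = -12 and +12 mm stand 1 mm proud of the frosted plates. The gripper must not touch it.
- cell_mid (a point): Point on the cell's axis, 22 mm above its underside, that belongs in the beam; axes as the cell's. The cell's x must lie along the beam (either way round).
- bracket: Loose white printed bracket with four pins, 56 x 52 x 32 mm, origin at the centre of its underside; leave it alone.
- screwdriver: Loose screwdriver, 160 mm long, lying along its x; leave it alone.
- enclosure: Loose black electronics box, 60 x 90 x 28 mm, origin at the centre of its underside; leave it alone.
- spool: Loose red wire spool, 56 mm in diameter, 32 mm tall, origin at the centre of its underside; leave it alone.
Not all that is in view belongs to the job. Of the things that look like the stand, take the one that is farthest to the robot's right at the start.

How it is judged (in metres and radians):
On the way, in this order (a step that is already met when the one before it is completed fails the run):
1. the lamp's cap is unscrewed to its stop (value of joint cap above 1.2 rad), for 0.2 s.
2. the cell is lifted out of the stand in the gripper (height (world z) of cell above 0.02 m and contact force between the fingers and cell above 0.5 N and contact force between cell and stand below 0.05 N), for 0.2 s.
At the end, for the whole second after the job is handed in: Cap turned past 1.2 rad; cell at rest in the gripper, touching nothing else, underside over 14 mm above the table; cell_mid within 6 mm sideways, 12 mm in height and 20 mm along the beam of beam_mid; cell x within 0.13 rad of the beam, upright within 0.13 rad (value of joint cap above 1.2 rad and x of cell_mid in the frame of beam_mid between -0.006 and 0.006 m and y of cell_mid in the frame of beam_mid between -0.02 and 0.02 m and z of cell_mid in the frame of beam_mid between -0.012 and 0.012 m and angle between the x axis of cell and the y axis of beam_mid, either way round below 0.13 rad and angle between cell's own z axis and vertical below 0.13 rad and height (world z) of cell above 0.014 m and contact force between the fingers and cell above 0.5 N and contact force between cell and photometer below 0.05 N and linear speed of cell below 0.02 m/s); the arm keeps its last pose, push and grip.
It fails at once if the robot touches the clear faces of the cell (contact force between any of the fingers, the arm and cell_clear above 0.2 N).
It fails at once if the white printed bracket is moved by more than 20 mm (distance of bracket from where it was at the start of the episode above 0.02 m).
It fails at once if the screwdriver is moved by more than 20 mm (distance of screwdriver from where it was at the start of the episode above 0.02 m).
It fails at once if the black enclosure is moved by more than 20 mm (distance of enclosure from where it was at the start of the episode above 0.02 m).
It fails at once if the red wire spool is moved by more than 20 mm (distance of spool from where it was at the start of the episode above 0.02 m).
It also fails if it takes over 54 s, if anything falls off the work surface, if the arm or the gripper's body presses on something with over 40 N, if the wrist force passes 120 N, or if a joint passes its speed limit or range.

## Working session

There is one attempt and no reset: what is moved stays moved. The work goes in short steps, Python scripts to look and compute and a tool call to move; the robot and the scene stay as the last step left them, time stands still between calls to the robot, and variables do not carry over. Pictures are saved under pics/ and viewed, at most 10 in all, crops included, and the job is handed in when it is done.

Besides the shell and the picture viewer there is one more tool, called after "Emit:" in YAML: its name, and indented under it one key for each argument. play_rows: Moves the arm, as the interface text tells. Its arguments: {"type":"object","properties":{"increments":{"type":"array","items":{"type":"array","items":{"type":"array","items":{"type":"number"}}}},"gripper":{"type":"number"},"squeeze":{"type":"number"}},"required":["increments"]}

```bash
mkdir -p pics; python3 - <<'E'
from cell import *
import cv2
o=get_obs();print({k:o[k] for k in('t','tcp_pos','orientation','opening')},env.grip_depth)
for n in("scene","top"):
    im=camera(n);cv2.imwrite(f"pics/{n}0.png",im[:,:,::-1]);i=camera_info(n);print(n,i)
print(camera_info("wrist"))
E
```

```text
{'t': 0.0, 'tcp_pos': array([0.20762713, 0.69377021, 0.23012602]), 'orientation': array([-1.79871350e+02,  5.33143831e-03,  1.63340310e+02]), 'opening': 0.08549485168688338} -0.0187
scene {'mtx': array([[439.47011857,   0.        , 285.33761797],
       [  0.        , 439.47011857, 202.68405115],
       [  0.        ,   0.        ,   1.        ]]), 'R': array([[ 0.70415276,  0.71002921,  0.00523559],
       [ 0.40366465, -0.39423591, -0.82561062],
       [-0.5841436 ,  0.58346942, -0.564216  ]]), 't': array([-0.35269392, -0.12098579,  1.23426883])}
top {'mtx': array([[498.81967225,   0.        , 279.32575553],
       [  0.        , 498.81967225, 214.51481828],
       [  0.        ,   0.        ,   1.        ]]), 'R': array([[ 0.02987355, -0.99945756, -0.01386241],
       [-0.9987009 , -0.02927244, -0.04170899],
       [ 0.04128058,  0.01509039, -0.99903363]]), 't': array([0.02526344, 0.48480261, 1.09774765])}
{'mtx': array([[339.33066293,   0.        , 279.73486292],
       [  0.        , 339.33066293, 209.08437902],
       [  0.        ,   0.        ,   1.        ]]), 'hand_eye': array([[ 1.39659749e-03, -9.52630995e-01, -3.04125363e-01,
         7.75812580e-02],
       [ 9.99998968e-01,  1.43299717e-03,  1.03505105e-04,
         3.75756534e-04],
       [ 3.37208614e-04, -3.04125194e-01,  9.52632013e-01,
        -1.42164395e-01],
       [ 0.00000000e+00,  0.00000000e+00,  0.00000000e+00,
         1.00000000e+00]])}
```

View pics/top0.png

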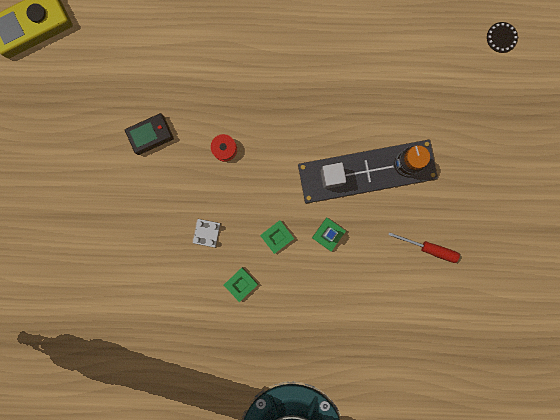

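View pics/scene0.png

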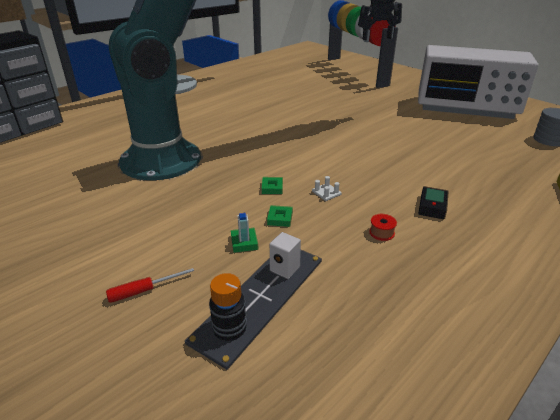

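The top view shows the photometer with its cross at about (369,171) and the orange cap at about (418,156). The rightmost green stand, at (329,235), holds the cell with its blue stopper at (331,234). I'll enlarge those areas.

```bash
python3 - <<'E'
import cv2,numpy as np
im=cv2.imread("pics/top0.png")
a=cv2.resize(im[132:208,290:445],None,fx=5,fy=5,interpolation=cv2.INTER_CUBIC)
cv2.imwrite("pics/c1.png",a)
s=cv2.imread("pics/scene0.png")
b=cv2.resize(im[212:256,308:352],None,fx=9,fy=9,interpolation=cv2.INTER_CUBIC)
c=cv2.resize(s[205:260,222:266],None,fx=9,fy=9,interpolation=cv2.INTER_CUBIC)
o=np.zeros((495,792,3),np.uint8);o[:396,:396]=b;o[:,396:]=c
cv2.imwrite("pics/c2.png",o)
E
```

```text
(no output)
```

View pics/c1.png

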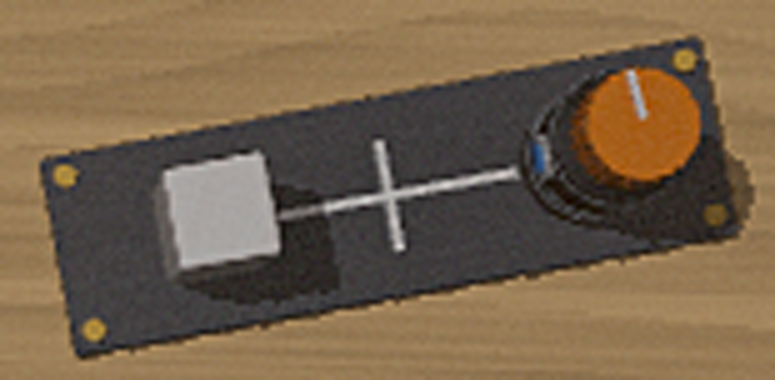

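View pics/c2.png

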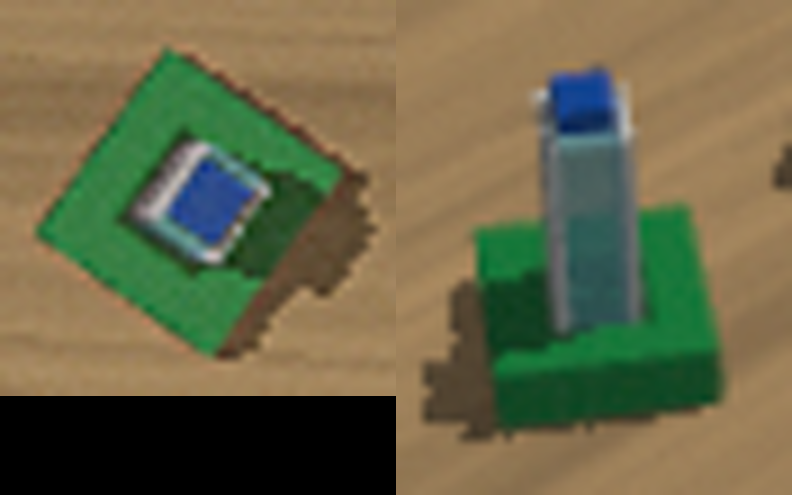

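In the c1 crop, the plate screws are at (65,175), (685,59), (715,214) and (95,329), the cross at (389,196) and the cap centre at (642,124). In c2, the stand's top corners are at (168,47), (343,178), (217,355) and (38,235). The frosted faces look up-left and down-right.

```bash
cat >h.py <<'E'
import numpy as np,cv2
from cell import *
from scipy.spatial.transform import Rotation as Ro
def px(n,uv,z,pose=None):
    i=camera_info(n);uv=np.atleast_2d(uv).astype(float)
    d=np.c_[uv,np.ones(len(uv))]@np.linalg.inv(i["mtx"]).T
    if n=="wrist":
        p,r=pose;T=np.eye(4);T[:3,:3]=Ro.from_euler('xyz',r,degrees=True).as_matrix();T[:3,3]=p
        T=T@i["hand_eye"];c=T[:3,3];d=d@T[:3,:3].T
    else: c=-i["R"].T@i["t"];d=d@i["R"]
    return c+d*((z-c[2])/d[:,2])[:,None]
def cr(uv,x0,y0,f): return (np.array(uv,float)+.5)/f-.5+[x0,y0]
def proj(n,X,pose=None):
    i=camera_info(n);X=np.atleast_2d(X)
    if n=="wrist":
        p,r=pose;T=np.eye(4);T[:3,:3]=Ro.from_euler('xyz',r,degrees=True).as_matrix();T[:3,3]=p
        T=np.linalg.inv(T@i["hand_eye"])
    else: T=np.eye(4);T[:3,:3]=i["R"];T[:3,3]=i["t"]
    c=(X@T[:3,:3].T+T[:3,3])@i["mtx"].T
    return c[:,:2]/c[:,2:]
def delta(pos,rpy):
    "tool-frame shift, rotvec to reach target"
    o=get_obs();R0=Ro.from_euler('xyz',o["orientation"],degrees=True);R1=Ro.from_euler('xyz',rpy,degrees=True)
    return np.round(R0.inv().apply(np.array(pos)-o["tcp_pos"]),4),np.round((R0.inv()*R1).as_rotvec(degrees=True),2)
E
python3 - <<'E'
from h import *
s=px("top",cr([(65,175),(685,59),(715,214),(95,329)],290,132,5),.010)
d=s[0]-s[1];d2=s[3]-s[2];print(s,s.mean(0))
for v in(d,d2):print("beam yaw",np.degrees(np.arctan2(-v[0],v[1])),np.linalg.norm(v))
print("cross",px("top",cr([389,196],290,132,5),.010))
print("cap",px("top",cr([642,124],290,132,5),.112), "mark tip",px("top",cr([631,72],290,132,5),.112))
y=np.arctan2(-(d+d2)[0],(d+d2)[1]);m=s.mean(0)
print("cap pred",m[:2]-.088*np.array([-np.sin(y),np.cos(y)]))
c=px("top",cr([(168,47),(343,178),(217,355),(38,235)],308,212,9),.016)
print(c,c.mean(0))
for a,b in((0,1),(1,2),(2,3),(3,0)):
    v=c[b]-c[a];print(np.linalg.norm(v),np.degrees(np.arctan2(v[1],v[0]))%180)
print("top",px("top",cr([(210,202)],308,212,9),.073))
E
```

```text
[[ 0.59224185 -0.00907534  0.01      ]
 [ 0.65183183 -0.28339363  0.01      ]
 [ 0.58291284 -0.29787519  0.01      ]
 [ 0.52382905 -0.0243245   0.01      ]] [ 0.58770389 -0.15366716  0.01      ]
beam yaw 12.255913768288538 0.2807160349258715
beam yaw 12.188001220151358 0.2798586684646622
cross [[ 0.58688465 -0.15335527  0.01      ]]
cap [[ 0.60524335 -0.23835625  0.112     ]] mark tip [[ 0.62625907 -0.2335407   0.112     ]]
cap pred [ 0.60633351 -0.23967261]
[[ 0.48164352 -0.06408487  0.016     ]
 [ 0.45082684 -0.1076779   0.016     ]
 [ 0.40668153 -0.07799859  0.016     ]
 [ 0.43466316 -0.03350299  0.016     ]] [ 0.44345376 -0.07081609  0.016     ]
0.05338557627461852 54.742831255448166
0.05319463666024235 146.0866918865139
0.05256263949637157 57.835739545581916
0.0560571667081932 146.93786511441132
top [[ 0.4436846  -0.07025164  0.073     ]]
```

```bash
python3 - <<'E'
from h import *
print(delta([.6055,-.239,.20],[180,0,60]))
E
```

```text
(array([-0.6486, -0.7796,  0.0319]), array([-8.0000e-02,  1.1000e-01,  1.0334e+02]))
```

Emit:
play_rows:
  increments:
    - [[-0.3,-0.36,0,0,0,50],[-0.3,-0.36,0,0,0,50],[-0.3,-0.36,0,0,0,50],[-0.3,-0.36,0,0,0,50],[-0.3,-0.36,0,0,0,50],[-0.3,-0.36,0,0,0,50],[-0.3,-0.36,0,0,0,50],[-0.3,-0.36,0,0,0,50],[-0.3,-0.36,0,0,0,50],[-0.3,-0.36,0,0,0,50]]
  gripper: 0
  squeeze: 40

```text
t: 1.1
tcp_pos: [0.3931, 0.2579, 0.2312]
orientation: [-179.9, 0.1, 112.9]
contact_force: [0.0, -0.6, 0.5]
opening: 0.0854
grasp_force: 0.0
```

```bash
python3 - <<'E'
from h import *
print(delta([.6055,-.239,.20],[180,0,60]))
E
```

```text
(array([-0.5403,  0.002 ,  0.0323]), array([-2.000e-02,  1.400e-01,  5.293e+01]))
```

Emit:
play_rows:
  increments:
    - [[-0.54,0.002,0.032,0,0.1,52.9],[-0.54,0.002,0.032,0,0.1,52.9],[-0.54,0.002,0.032,0,0.1,52.9],[-0.54,0.002,0.032,0,0.1,52.9],[-0.54,0.002,0.032,0,0.1,52.9],[-0.54,0.002,0.032,0,0.1,52.9],[-0.54,0.002,0.032,0,0.1,52.9],[-0.54,0.002,0.032,0,0.1,52.9],[-0.54,0.002,0.032,0,0.1,52.9],[-0.54,0.002,0.032,0,0.1,52.9]]

```text
t: 2.1
tcp_pos: [0.5919, -0.1954, 0.2011]
orientation: [-179.9, -0.1, 60.5]
contact_force: [0.0, -0.0, 1.0]
opening: 0.0853
grasp_force: 0.0
```

Emit:
play_rows:
  increments:
    - [[-0.04,0,0,0,0,0],[-0.04,0,0,0,0,0]]

```text
t: 2.3
tcp_pos: [0.5679, -0.2367, 0.2018]
orientation: [-180.0, 0.2, 59.8]
contact_force: [-0.3, -0.1, 0.6]
opening: 0.0855
grasp_force: 0.0
```

```bash
python3 - <<'E'
from h import *
o=get_obs();p=(o["tcp_pos"],o["orientation"])
im=camera("wrist").copy();cv2.imwrite("pics/w1.png",im[:,:,::-1])
print(o["t"],p,o["q"],delta([.6055,-.239,.20],[180,0,60]))
print(proj("wrist",[[.6055,-.239,.112]],p))
hsv=cv2.cvtColor(im,cv2.COLOR_RGB2HSV);m=cv2.inRange(hsv,(5,150,120),(20,255,255))
n,l,s,c=cv2.connectedComponentsWithStats(m);print(s[1:][s[1:,4]>200],c[1:][s[1:,4]>200])
E
```

```text
2.3 (array([ 0.56792267, -0.23671729,  0.20177088]), array([-179.97466214,    0.2187987 ,   59.82120838])) [ -4.35450706  31.41912575  32.69548243 109.23281716 -22.76106621
  45.93196062  10.46055742] (array([0.0128, 0.0344, 0.0014]), array([-0.09,  0.05,  0.02]))
[[327.06248676 191.48596742]]
[[ 293  152   66   75 3382]] [[324.61975163 187.97072738]]
```

View pics/w1.png

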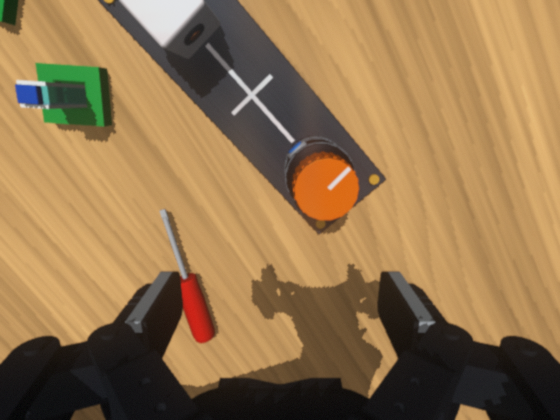

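The wrist view shows the cap-top centre at about (326,187), the cross at (252,94), and the cell in its stand at left.

```bash
python3 - <<'E'
from h import *
o=get_obs();p=(o["tcp_pos"],o["orientation"])
print(px("wrist",[326,188],.112,p),px("wrist",[[252,94],[375,180]],.010,p))
print(o["t"],delta([.606,-.239,.17],[180,0,60]))
E
```

```text
[[ 0.60744801 -0.2320318   0.112     ]] [[ 0.58885631 -0.14716042  0.01      ]
 [ 0.6533925  -0.27863599  0.01      ]]
2.35 (array([0.0131, 0.0349, 0.0314]), array([-0.09,  0.05,  0.02]))
```

Emit:
play_rows:
  increments:
    - [[0.013,0.035,0,0,0,0],[0.013,0.035,0,0,0,0],[0.013,0.035,0,0,0,0],[0.013,0.035,0,0,0,0],[0.013,0.035,0,0,0,0]]

```text
t: 2.85
tcp_pos: [0.6078, -0.2339, 0.2015]
orientation: [-179.9, -0.1, 60.5]
contact_force: [0.1, -0.3, -0.1]
opening: 0.0854
grasp_force: 0.0
```

```bash
python3 - <<'E'
from h import *
o=get_obs();p=(o["tcp_pos"],o["orientation"])
im=camera("wrist").copy();cv2.imwrite("pics/w2.png",im[:,:,::-1])
print(o["t"],p,o["qd"],delta([.606,-.239,.17],[180,0,60]))
print(proj("wrist",[[.606,-.239,.112]],p))
m=cv2.inRange(cv2.cvtColor(im,cv2.COLOR_RGB2HSV),(5,150,120),(20,255,255))
n,l,s,c=cv2.connectedComponentsWithStats(m);print(s[1:][s[1:,4]>200],c[1:][s[1:,4]>200])
E
```

```text
2.85 (array([ 0.60778731, -0.2338887 ,  0.20153089]), array([-1.79892066e+02, -9.30516058e-02,  6.04553185e+01])) [ 0.25717429 -0.0977702   0.22962427 -0.18152248 -0.11334055 -0.02635493
  0.06487211] (array([-0.0052,  0.0008,  0.0316]), array([-0.09, -0.09,  0.44]))
[[280.86885923 221.83856298]]
[[ 247  182   65   69 3205]] [[278.80218409 217.21591264]]
```

View pics/w2.png

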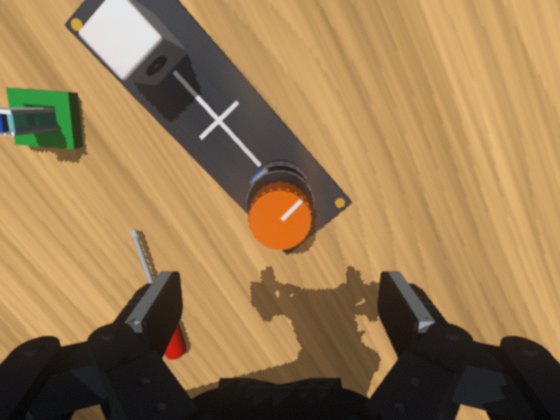

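The cap disc is centred at about (280,218), the cross is at (219,120) and the corner screw at (340,203).

```bash
python3 - <<'E'
from h import *
o=get_obs();p=(o["tcp_pos"],o["orientation"])
w=px("wrist",[280,218.2],.112,p)[0];cx=px("wrist",[219,120],.010,p)[0]
print(w,cx,px("wrist",[[340,203],[77,24]],.01,p))
print(o["t"],o["tcp_pos"],delta([.606,-.238,.082],[180,0,60]))
E
```

```text
[ 0.60691386 -0.23650543  0.112     ] [ 0.58755976 -0.15248088  0.01      ] [[ 0.65120999 -0.28322049  0.01      ]
 [ 0.52282277 -0.02184733  0.01      ]]
2.9 [ 0.60787078 -0.23409229  0.20163246] (array([-0.0045,  0.0005,  0.1196]), array([-0.09, -0.09,  0.44]))
```

Emit:
play_rows:
  increments:
    - [[-0.004,0.001,0.03,0,0,0],[-0.004,0.001,0.06,0,0,0],[-0.004,0.001,0.085,0,0,0],[-0.004,0.001,0.105,0,0,0],[-0.004,0.001,0.12,0,0,0],[-0.004,0.001,0.12,0,0,0],[-0.004,0.001,0.12,0,0,0],[-0.004,0.001,0.12,0,0,0]]

```text
t: 3.7
tcp_pos: [0.6084, -0.239, 0.0829]
orientation: [179.9, -0.1, 60.4]
contact_force: [-0.4, 0.4, 0.4]
opening: 0.0856
grasp_force: 0.0
```

```bash
python3 - <<'E'
from h import *
o=get_obs();print(o["tcp_pos"],delta([.606,-.238,.082],[180,0,60]),o["moment"])
E
```

```text
[ 0.60836555 -0.23899173  0.0829231 ] (array([-0.0003, -0.0025,  0.0009]), array([ 0.09, -0.1 ,  0.43])) [-0.04868571  0.02447393 -0.05823686]
```

Emit:
play_rows:
  increments:
    - [[0,-0.002,0,0,0,0],[0,-0.002,0,0,0,0],[0,-0.002,0,0,0,0]]

```text
t: 4.0
tcp_pos: [0.606, -0.2374, 0.0822]
orientation: [180.0, -0.1, 60.4]
contact_force: [-0.3, -0.4, 0.5]
opening: 0.0854
grasp_force: 0.0
```

Emit:
play_rows:
  increments:
    - [[0,0,0,0,0,0],[0,0,0,0,0,0],[0,0,0,0,0,0],[0,0,0,0,0,0],[0,0,0,0,0,0],[0,0,0,0,0,0],[0,0,0,0,0,0],[0,0,0,0,0,0]]
  gripper: 1
  squeeze: 30

```text
t: 4.8
tcp_pos: [0.6057, -0.2373, 0.0818]
orientation: [-179.9, -0.1, 60.4]
contact_force: [-1.5, 1.1, 4.4]
opening: 0.045
grasp_force: 32.2
```

```bash
python3 - <<'E'
from h import *
o=get_obs();print(o["tcp_pos"],o["contact_force"],o["moment"],o["q"],o["opening"])
E
```

```text
[ 0.60566603 -0.23732664  0.08180641] [-1.52069355  1.13196744  4.41144963] [0.19151609 0.33396588 0.00526448] [  0.33059318  42.02650552  25.76042375 108.29247719 -29.54395628
  36.41469649  15.02337847] 0.04504608522993359
```

Emit:
play_rows:
  increments:
    - [[0,0,-0.0003,0,0,-6],[0,0,-0.0006,0,0,-12],[0,0,-0.0009,0,0,-18],[0,0,-0.0012,0,0,-24],[0,0,-0.0016,0,0,-30],[0,0,-0.0019,0,0,-36],[0,0,-0.0022,0,0,-42],[0,0,-0.0025,0,0,-48],[0,0,-0.0028,0,0,-54],[0,0,-0.0031,0,0,-60]]

```text
t: 5.8
tcp_pos: [0.6048, -0.2373, 0.0849]
orientation: [-180.0, -0.2, 120.6]
contact_force: [-2.5, 0.6, 4.7]
opening: 0.0454
grasp_force: 32.3
```

```bash
python3 - <<'E'
from h import *
o=get_obs();print(o["tcp_pos"],o["contact_force"],o["moment"],o["q"],o["opening"])
E
```

```text
[ 0.60475479 -0.23729591  0.08489155] [-2.48233973  0.63603624  4.74741019] [ 0.25411721  0.67172183 -0.09703357] [ 10.91130029  39.30974759   9.6700365  107.78303714 -11.17081938
  33.95830408  58.37138808] 0.045412223528247135
```

Emit:
play_rows:
  increments:
    - [[0,0,-0.0002,0,0,-4],[0,0,-0.0004,0,0,-8],[0,0,-0.0006,0,0,-12],[0,0,-0.0006,0,0,-12]]

```text
t: 6.2
tcp_pos: [0.6046, -0.2374, 0.0855]
orientation: [180.0, -0.2, 132.5]
contact_force: [-2.9, 1.8, 5.7]
opening: 0.0453
grasp_force: 32.4
```

```bash
python3 - <<'E'
from h import *
o=get_obs();print(o["tcp_pos"],o["orientation"],o["contact_force"],o["moment"])
im=camera("top");cv2.imwrite("pics/t3.png",cv2.resize(im[132:208,290:445,::-1],None,fx=5,fy=5,interpolation=2))
E
```

```text
[ 0.60456349 -0.2374086   0.08550652] [179.98087865  -0.18858801 132.47090232] [-2.89776111  1.84114413  5.74230991] [0.2080773  0.71893411 0.05646953]
```

Emit:
play_rows:
  increments:
    - [[0,0,-0.0002,0,0,-3],[0,0,-0.0003,0,0,-6],[0,0,-0.0003,0,0,-6]]

```text
t: 6.55
tcp_pos: [0.6045, -0.2375, 0.0858]
orientation: [179.9, -0.2, 138.2]
contact_force: [-3.2, 1.0, 5.1]
opening: 0.0448
grasp_force: 32.4
```

```bash
python3 - <<'E'
from h import *
o=get_obs();print(o["tcp_pos"],o["orientation"],o["contact_force"],o["moment"])
E
```

```text
[ 0.60453137 -0.23746886  0.08575673] [179.92832655  -0.20060211 138.18450909] [-3.20009649  1.04519706  5.12823691] [ 0.25939357  0.67115488 -0.68854284]
```

The moment jumped to -0.69 N m, so the cap is at its stop. I'll release it and rise.

Emit:
play_rows:
  increments:
    - [[0,0,0,0,0,0.5],[0,0,0,0,0,0.5],[0,0,0,0,0,0.5]]

```text
t: 6.85
tcp_pos: [0.6045, -0.2375, 0.0858]
orientation: [180.0, -0.2, 137.7]
contact_force: [-2.3, 0.6, 5.5]
opening: 0.0453
grasp_force: 32.4
```

Emit:
play_rows:
  increments:
    - [[0,0,0,0,0,0],[0,0,0,0,0,0],[0,0,0,0,0,0],[0,0,0,0,0,0],[0,0,0,0,0,0],[0,0,-0.03,0,0,0],[0,0,-0.07,0,0,0],[0,0,-0.11,0,0,0],[0,0,-0.11,0,0,0]]
  gripper: 0

```text
t: 7.75
tcp_pos: [0.6099, -0.2394, 0.2019]
orientation: [179.6, 0.6, 137.9]
contact_force: [1.4, -0.2, -0.3]
opening: 0.0853
grasp_force: 0.0
```

```bash
python3 - <<'E'
from h import *
o=get_obs();print(o["t"],o["opening"],o["tcp_pos"],o["orientation"],delta([.47,-.09,.19],[180,0,146.5]))
E
```

```text
7.75 0.08527695892858018 [ 0.60990789 -0.23942161  0.20190041] [179.64977524   0.58699026 137.91888468] (array([0.2041, 0.0171, 0.0099]), array([ 0.31,  0.61, -8.58]))
```

Emit:
play_rows:
  increments:
    - [[0.2,0.017,0.01,0.3,0.6,-8.6],[0.2,0.017,0.01,0.3,0.6,-8.6],[0.2,0.017,0.01,0.3,0.6,-8.6],[0.2,0.017,0.01,0.3,0.6,-8.6],[0.2,0.017,0.01,0.3,0.6,-8.6],[0.2,0.017,0.01,0.3,0.6,-8.6],[0.2,0.017,0.01,0.3,0.6,-8.6],[0.2,0.017,0.01,0.3,0.6,-8.6],[0.2,0.017,0.01,0.3,0.6,-8.6]]

```text
t: 8.65
tcp_pos: [0.4698, -0.092, 0.1859]
orientation: [-179.8, -0.6, 146.4]
contact_force: [0.5, 0.5, 0.4]
opening: 0.0853
grasp_force: 0.0
```

```bash
python3 - <<'E'
from h import *
o=get_obs();p=(o["tcp_pos"],o["orientation"])
im=camera("wrist").copy();cv2.imwrite("pics/w3.png",im[:,:,::-1])
t=camera("top")
c=cv2.resize(t[132:172,395:445,::-1],None,fx=5,fy=5,interpolation=2)
o2=np.zeros((420,760+50,3),np.uint8)[:,:800]
o2[:,:560]=im[:,:,::-1];o2[:200,560:800]=c[:,:240];cv2.imwrite("pics/w3b.png",o2)
print(o["t"],p,np.round(o["qd"],1),o["q"]);print(proj("wrist",[[.4436,-.0705,.066],[.4436,-.0705,.016]],p))
E
```

```text
8.65 (array([ 0.46978942, -0.09204029,  0.18592502]), array([-179.83712988,   -0.60920671,  146.44019424])) [-0.1 -0.1 -0.   0.4 -0.1  0.1 -0. ] [  2.96064265  20.54572417   3.53642617 125.36008538  -2.41138467
  34.77008713  64.70897217]
[[284.10745    161.82472117]
 [283.60252082 153.06026268]]
```

View pics/w3b.png

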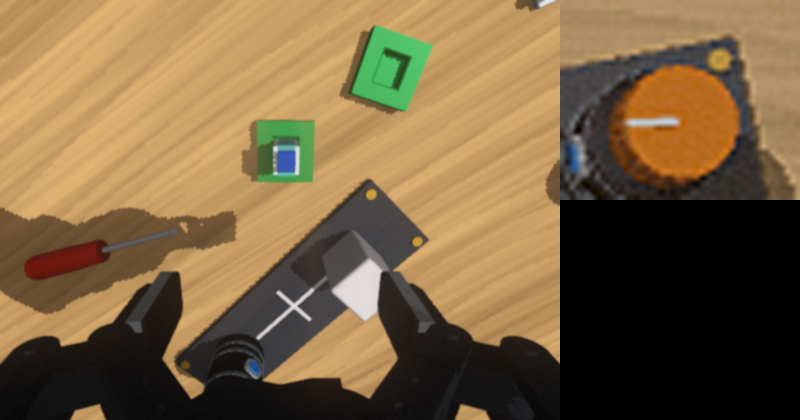

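The stand's top square spans (257,121) to (314,182) and is aligned with the tool. The stopper is at about (287,160), with the white plates to its left and right. In the inset the cap's mark now points along +y, about 77° from where it began.

```bash
python3 - <<'E'
from h import *
p=(np.array([ 0.46978942, -0.09204029,  0.18592502]),np.array([-179.83712988,   -0.60920671,  146.44019424]))
print(px("wrist",[285.5,151],.016,p),px("wrist",[287,160],.073,p))
im=cv2.imread("pics/w3.png");cv2.imwrite("pics/w3c.png",cv2.resize(im[110:190,245:325],None,fx=7,fy=7,interpolation=2))
print(delta([.4445,-.0705,.12],[180,0,146.5]))
E
```

```text
[[ 0.44298703 -0.06801736  0.016     ]] [[ 0.44266714 -0.06735284  0.073     ]]
(array([0.0317, 0.0041, 0.0662]), array([-0.17, -0.64, -0.03]))
```

View pics/w3c.png

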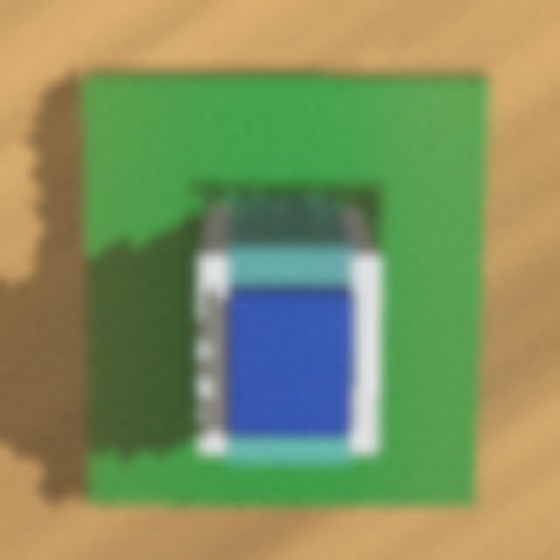

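```bash
python3 - <<'E'
from h import *
p=(np.array([ 0.46978942, -0.09204029,  0.18592502]),np.array([-179.83712988,   -0.60920671,  146.44019424]))
print(px("wrist",[285.9,160.3],.066,p),px("wrist",[286,161.3],.073,p))
print(delta([.4430,-.0690,.10],[180,0,146.5]))
E
```

```text
[[ 0.44337405 -0.0686878   0.066     ]] [[ 0.44307511 -0.06852181  0.073     ]]
(array([0.0335, 0.0046, 0.0862]), array([-0.17, -0.64, -0.03]))
```

Emit:
play_rows:
  increments:
    - [[0.033,0.004,0.03,-0.1,-0.6,0],[0.033,0.004,0.06,-0.1,-0.6,0],[0.033,0.004,0.086,-0.1,-0.6,0],[0.033,0.004,0.086,-0.1,-0.6,0],[0.033,0.004,0.086,-0.1,-0.6,0],[0.033,0.004,0.086,-0.1,-0.6,0]]

```text
t: 9.35
tcp_pos: [0.4436, -0.0695, 0.1013]
orientation: [-180.0, 0.0, 146.5]
contact_force: [0.1, -0.7, 0.2]
opening: 0.0857
grasp_force: 0.0
```

```bash
python3 - <<'E'
from h import *
o=get_obs();print(o["t"],o["tcp_pos"],o["orientation"],delta([.4432,-.069,.036],[180,0,146.5]))
E
```

```text
9.35 [ 0.44357735 -0.06949867  0.10125875] [-1.79988753e+02  4.77716506e-02  1.46504478e+02] (array([0.0006, 0.0002, 0.0653]), array([-0.01,  0.05,  0.  ]))
```

Emit:
play_rows:
  increments:
    - [[0,0,0.02,0,0,0],[0,0,0.04,0,0,0],[0,0,0.055,0,0,0],[0,0,0.067,0,0,0],[0,0,0.067,0,0,0],[0,0,0.067,0,0,0],[0,0,0.067,0,0,0]]

```text
t: 10.05
tcp_pos: [0.4429, -0.0692, 0.034]
orientation: [-180.0, 0.0, 146.5]
contact_force: [-0.7, -0.0, -0.0]
opening: 0.0853
grasp_force: 0.0
```

Emit:
play_rows:
  increments:
    - [[0,0,0,0,0,0],[0,0,0,0,0,0],[0,0,0,0,0,0],[0,0,0,0,0,0],[0,0,0,0,0,0],[0,0,0,0,0,0],[0,0,0,0,0,0],[0,0,0,0,0,0],[0,0,0,0,0,0]]
  gripper: 1
  squeeze: 25

```text
t: 10.95
tcp_pos: [0.4423, -0.0691, 0.0334]
orientation: [-179.9, -0.1, 146.5]
contact_force: [-0.4, 0.6, 5.0]
opening: 0.0197
grasp_force: 28.4
```

Emit:
play_rows:
  increments:
    - [[0,0,-0.01,0,0,0],[0,0,-0.025,0,0,0],[0,0,-0.045,0,0,0],[0,0,-0.07,0,0,0],[0,0,-0.095,0,0,0],[0,0,-0.11,0,0,0],[0,0,-0.11,0,0,0],[0,0,-0.11,0,0,0]]

```text
t: 11.75
tcp_pos: [0.4423, -0.069, 0.1433]
orientation: [-179.9, -0.1, 146.5]
contact_force: [0.0, 0.2, -1.5]
opening: 0.0198
grasp_force: 27.7
```

```bash
python3 - <<'E'
from h import *
o=get_obs();print(o["t"],o["grasp_force"],o["contact_force"],delta([.5873,-.153,.145],[180,0,102.2]))
E
```

```text
11.75 27.712035477161407 [ 0.03414884  0.17676553 -1.50782469] (array([-0.1673,  0.0099, -0.0018]), array([-8.000e-02, -3.000e-02,  4.435e+01]))
```

Emit:
play_rows:
  increments:
    - [[-0.017,0.001,0,0,0,5],[-0.034,0.002,0,0,0,10],[-0.055,0.003,0,0,0,16],[-0.078,0.005,0,0,0,22],[-0.1,0.006,0,0,0,28],[-0.122,0.007,0,0,0,34],[-0.14,0.008,0,0,0,39],[-0.157,0.009,0,0,0,42],[-0.167,0.01,0,0,0,44.3],[-0.167,0.01,0,0,0,44.3]]

```text
t: 12.75
tcp_pos: [0.5878, -0.1533, 0.1419]
orientation: [-179.8, 0.0, 102.2]
contact_force: [0.0, 0.2, 0.1]
opening: 0.0193
grasp_force: 27.7
```

Emit:
play_rows:
  increments:
    - [[0,0,0,0,0,0],[0,0,0,0,0,0],[0,0,0,0,0,0]]

```text
t: 13.05
tcp_pos: [0.5864, -0.1523, 0.143]
orientation: [-179.9, -0.0, 102.3]
contact_force: [0.0, -0.2, -0.9]
opening: 0.0197
grasp_force: 27.7
```

```bash
python3 - <<'E'
from h import *
o=get_obs();print(o["t"],o["tcp_pos"],o["grasp_force"],delta([.5873,-.153,.0595],[180,0,102.2]))
E
```

```text
13.05 [ 0.58637355 -0.15231999  0.14296306] 27.665957808494568 (array([-0.0009,  0.001 ,  0.0835]), array([-0.14, -0.04,  0.07]))
```

Emit:
play_rows:
  increments:
    - [[0,0.001,0.02,-0.1,0,0],[0,0.001,0.04,-0.1,0,0],[0,0.001,0.06,-0.1,0,0],[0,0.001,0.075,-0.1,0,0],[0,0.001,0.083,-0.1,0,0],[0,0.001,0.083,-0.1,0,0],[0,0.001,0.083,-0.1,0,0],[0,0.001,0.083,-0.1,0,0],[0,0.001,0.083,-0.1,0,0]]

```text
t: 13.95
tcp_pos: [0.5888, -0.1528, 0.0609]
orientation: [179.9, 0.0, 102.2]
contact_force: [-0.1, -0.1, -0.2]
opening: 0.0194
grasp_force: 27.7
```

```bash
python3 - <<'E'
from h import *
o=get_obs();print(o["t"],o["tcp_pos"],o["orientation"],o["grasp_force"],o["contact_force"],o["qd"].round(2))
a=camera("scene");b=camera("top")
f=lambda i:cv2.resize(i[:,:,::-1],None,fx=4,fy=4,interpolation=2)
x=f(a[215:365,180:330]);y=f(b[130:210,345:395])
w=np.zeros((600,800,3),np.uint8);w[:600,:600]=x;w[:320,600:800]=y;cv2.imwrite("pics/end.png",w)
c,s=np.cos(np.radians(12.2)),np.sin(np.radians(12.2))
for k in(0,60):print(proj("scene",[[.5873,-.153,.032+k/1000]]))
E
```

```text
13.95 [ 0.58875315 -0.15284433  0.06089907] [1.79915245e+02 4.02423320e-02 1.02239767e+02] 27.666762471199036 [-0.11106745 -0.05484563 -0.17731278] [ 0.02  0.13 -0.05  0.23 -0.06 -0.18 -0.01]
[[258.64457608 286.77129236]]
[[257.62382651 261.54102608]]
```

View pics/end.png

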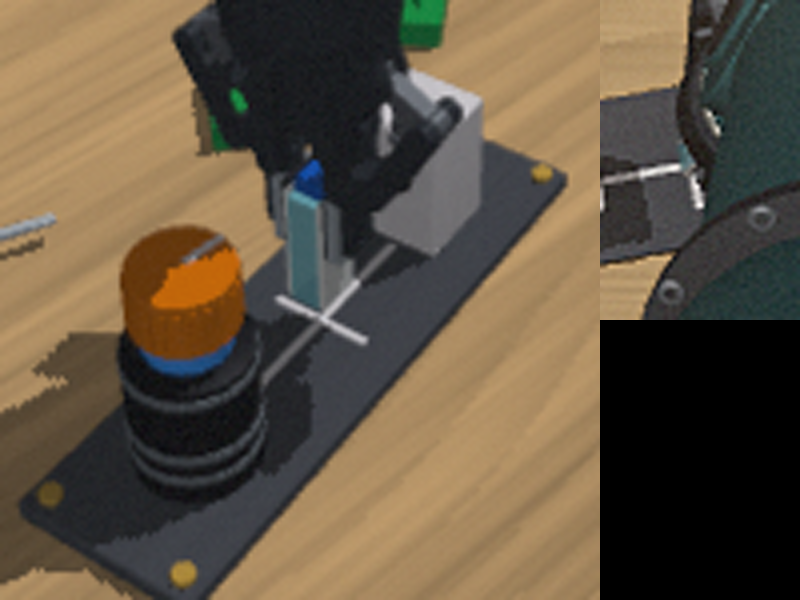

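The cell is upright over the cross with a clear face towards the lamp. I'll make a small sideways trim and hold.

Emit:
play_rows:
  increments:
    - [[0,-0.0015,0.001,0,0,0],[0,-0.0015,0.001,0,0,0],[0,-0.0015,0.001,0,0,0],[0,-0.0015,0.001,0,0,0],[0,-0.0015,0.001,0,0,0],[0,-0.0015,0.001,0,0,0],[0,-0.0015,0.001,0,0,0]]

```text
t: 14.75
tcp_pos: [0.5867, -0.1529, 0.059]
orientation: [-180.0, -0.0, 102.2]
contact_force: [0.1, -0.1, -1.2]
opening: 0.0198
grasp_force: 27.7
```

```bash
python3 - <<'E'
from h import *
o=get_obs();print(o["tcp_pos"],o["grasp_force"],o["contact_force"])
if abs(o["tcp_pos"]-[.5873,-.153,.0595]).max()<.003: print(ticket.close_job())
E
```

```text
[ 0.58667339 -0.15294945  0.05903963] 27.666630148887634 [ 0.11664749 -0.14810908 -1.17693675]
the job is handed in; nothing more can be done
None
```

I unscrewed the cap to its stop, lifted the cell out by its frosted faces and handed the job in at about 15 s with it held upright in mid-beam; no pass/fail verdict was returned.

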